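# Set the depth pointer with the fine knob

### The arm

A 7-joint arm with a two-finger parallel gripper is mounted at the origin on the work surface. World frame = base frame: x ahead of the robot, y to its left, z up, the work surface at z = 0. Lengths are in m, angles in rad, forces in N, time in s.
With the tool pointing down it reaches from about 0.425 to 0.925 m from the base axis. Payload 6.8 kg.
Tool frame: the origin (TCP) lies between the finger pads; the fingertips stand finger_overhang ahead of it and the grasp point (between the pads) lies 6 mm ahead of it (finger_overhang is the distance from the TCP to the fingertips, in m); z points along the fingers, y is the line along which they close (so a half turn about z gives the same grasp; the last joint's range is limited). The gripper opens to 85 mm and grips with 20 to 120 N. Pads are 22 mm wide; open, the fingers measure 114 mm over their backs; the gripper's body (76 mm by 85 mm) begins 54 mm behind the grasp point. The pads swing forward as they close: fully open they stand 13 mm farther back than shut.
Start: joints at [1.069, 0.477, 0.022, 1.555, -0.011, 1.109, -0.083], TCP at [0.259, -0.623, 0.256] pointing down, gripper open.
Joint ranges: [-2.96, 2.96], [-0.34, 2.1], [-1.41, 1.46], [0.24, 2.44], [-1.37, 4.51], [0.17, 1.92], [-2.96, 2.96]. Speed limits (rad/s): [2.39, 2.39, 3.14, 3.14, 3.14, 3.14, 3.14].

### API

Orientations are given as a unit quaternion [w, x, y, z].
In Python, from station import * gives the robot as it stands.
- The arm moves only by the tool drive_tool, never from a script. Its argument "increments" is a list of rows, each an object of numbers: "claw": the finger opening in m, from 0 to 0.0854; "dx", "dy", "dz": the shift along the tool's x, y, z in m; "wx", "wy", "wz": the turn, a rotation vector about the tool's x, y, z in degrees. A call has 1 to 20 rows; each row shifts and turns the commanded pose from where the row before left it, along the tool's axes as they then stand; what a row does not reach is not made up. A row lasts 1/8 s, in which the tool goes at most 62.5 mm and 10.7 degrees, less where a joint would pass 70% of its speed; a pose out of reach is approached as far as the arm can. A call with a gripper value outside its range is refused whole. The fingers move at their own pace and stop on an object; "newtons" is the grip in N (left out, the last holds). Time passes only in rows, so rows that do not move let the fingers close. It gives the time, the measured TCP pose, the force, the opening and the grip force at its end, in the units of the state.
- get_obs(): the state, without advancing time (a new reading comes with each control period).
- read_camera(name): name is "scene" or "top" or "wrist"; returns (picture, depth): 420x560x3 uint8, red, green, blue; 420x560 float32, m along the optical axis (not along the pixel's ray), 0 where there is no reading.
- calibration(name): a dict with "intrinsics" (3x3 intrinsics, pixels), "R" (3x3) and "t" (3): a world point X has camera coordinates R X + t; the wrist camera has in their place "mount" (4x4, takes a point from camera to tool coordinates, whose origin is the TCP and whose axes are the flange's). Camera axes: x right, y down, z forward; pixel columns grow to the right and rows downward; lengths in m; the calibration is good to about 2 mm. The wrist camera is an equidistant fisheye: a pixel r from the principal point sees the ray r / f radians off the axis. A picture is of the moment at which its call begins: read the wrist's pose just before it. calibration takes no time and is no camera call.
- hand_in(): hands the job in; it is judged then, once.
The state is a dict: "t": time; "q": joint angles; "joint_vel": joint speeds; "joint_torque": joint torques, N m; "eef_pos": TCP position; "tool_rot": TCP orientation; "contact_force": force on the tool from outside, world axes, zero at the start; "torque": the same for the moment, N m; "gripper_width": opening from 0.0 (shut) to 1.0 (fully open); "grasp_force": force on a finger pad.
Only numpy, scipy, OpenCV 4.12 (cv2) and the standard library are available. Lean on these libraries where they do the work, as an engineer would, in place of code of your own. Each camera call takes 0.05 s, during which the arm holds its last target. There are 200 camera calls.

### The job

First push the orange-headed depth rod straight down into the white casting until it bottoms in the bore and leave it there. Then turn only the small red inner knob until the yellow pointer is level with the middle of the black band on the rod; do not disturb the large dark ring beneath the knob, do not move the pointer by hand, and leave the things lying around where they are.

Things in the scene. Friction and masses are not known exactly. Their poses are not given: they have to be found in the camera images.
- stand: Gauge stand, fixed: steel base plate 130 x 320 x 12 mm, its middle at local y = -10 mm. Origin on the table under the column, z up. Along its own y at x = 0: knob axis at -95 mm (blue housing 116 x 116 mm, top at z = 78 mm), 24 mm square aluminium column at 0 (top z = 192 mm), bore of the round white casting at +75 mm (68 mm across, 80 mm at its foot, mouth z = 92 mm).
- knob_top (a point): Centre of the top of the red inner knob, on the vertical knob axis, 137 mm above the table. The knob is round, 44 mm in diameter, finely fluted, and stands 37 mm above the top of the dark ring: it can be grasped from above on any diameter, fingertips clear of the ring. It turns freely of the ring.
- fine_knob (a joint): Turn of the red inner knob, rad; grows clockwise seen from above. Each rad lowers the pointer by 8 mm. Friction about 0.06 N m; it stays where it is left; stops at -0.6 and 5.2 rad. With the rod down the pointer starts 13 to 29 mm too high, so about 1.7 to 3.6 rad clockwise are needed, in several grasps.
- ring_dot (a point): Point on the white line on top of the dark ring, 42 mm from the knob axis. The ring is a dark disc 100 mm in diameter under the red knob, top 100 mm above the table; it sets the grey limit stop on the column, turns about the same axis against only 0.10 N m, so a finger rubbing on it drags it. It must stay within 4 mm of where it was.
- pointer: The yellow pointer arm with its slider on the column; it points along the stand's +y at the rod and moves up and down only. Origin on the column's centreline, level with the pointer. The robot must not touch it.
- pointer_tip (a point): Tip of the yellow pointer, at mid-thickness of its 2 mm blade, 3 mm from the rod's side: its height is the reading.
- depth_rod (a joint): Downward travel of the depth rod in the bore, m: 0 at its highest, 0.040 when its foot is on the bottom. At the start 0 to 0.012. Sliding down takes about 4 to 6 N; on the bottom it is rigid. It stays where it is left. The bottom lies 45 to 55 mm below the mouth, different each time.
- rod_top (a point): Centre of the top face of the rod's orange head (disc 30 mm in diameter, 12 mm thick). The rod is aluminium, 16 mm in diameter, 150 mm long, upright; its top ends 187 to 197 mm above the table when bottomed and starts 28 to 40 mm higher.
- rod_mark (a point): Centre of the black band (4 mm wide) around the rod, on its axis, 75 mm below rod_top. The pointer must end level with it.
- beer_bottle: Bystander: amber glass bottle, 62 mm diameter, 235 mm tall, upright; origin at the centre of its underside. Leave it alone.
- cup: Bystander: white plastic cup, 76 mm across, 85 mm tall, upright; origin at the centre of its underside. Leave it alone.
- spray_can: Bystander: green can, 66 mm diameter, 190 mm tall, upright; origin at the centre of its underside. Leave it alone.
- sanding_block: Bystander: cork block, 60 x 100 x 35 mm (x, y, z); origin at the centre of its underside. Leave it alone.
- screwdriver: Bystander: screwdriver, 190 mm long, lying along its x. Leave it alone.
- wrench: Bystander: steel wrench, 170 mm long, lying along its x. Leave it alone.
- glue_jar: Bystander: white jar with blue cap, 72 mm diameter, 90 mm tall, upright; origin at the centre of its underside. Leave it alone.

How it is judged:
By the outcome, as a careful person would: the job done as asked, in the order asked, and still so for the second after the job is handed in, with the robot touching nothing.
It also fails if it takes over 58 s, if anything falls off the work surface, if the arm or the gripper's body presses on something with over 40 N, if the wrist force passes 120 N, or if a joint passes its speed limit or range.

## Working session

There is one attempt and no reset: what is moved stays moved. The work goes in short steps, Python scripts to look and compute and a tool call to move; the robot and the scene stay as the last step left them, time stands still between calls to the robot, and variables do not carry over. Pictures are saved under pics/ and viewed, at most 10 in all, crops included, and the job is handed in when it is done.

Besides the shell and the picture viewer there is one more tool, called after ">>>" in YAML: its name, and indented under it one key for each argument. drive_tool: Moves the arm, as the interface text tells. Its arguments: {"type":"object","properties":{"increments":{"type":"array","items":{"type":"object","properties":{"claw":{"type":"number"},"dx":{"type":"number"},"dy":{"type":"number"},"dz":{"type":"number"},"wx":{"type":"number"},"wy":{"type":"number"},"wz":{"type":"number"}}}},"newtons":{"type":"number"}},"required":["increments"]}

```bash
mkdir -p pics; ls; python3 - <<'E'
from station import *
import cv2,numpy as np
o=get_obs();print(o['t'],o['eef_pos'],o['tool_rot'],o['gripper_width'])
try: print(finger_overhang)
except Exception as e: print(e)
for n in ['scene','top']:
    p,d=read_camera(n);np.savez(f'pics/{n}0.npz',p=p,d=d);c=calibration(n);print(n,c)
    cv2.imwrite(f'pics/{n}0.png',p[:,:,::-1])
print(calibration('wrist'))
E
```

```text
pics
0.0 [ 0.25880211 -0.62281968  0.25534953] [-8.74581313e-04  9.80667618e-01  1.95678814e-01 -2.43923364e-04] 0.9991854521331869
0.025
scene {'intrinsics': array([[382.88613548,   0.        , 279.92922365],
       [  0.        , 382.88613548, 210.7706396 ],
       [  0.        ,   0.        ,   1.        ]]), 'R': array([[ 0.59379426,  0.80453243, -0.01165922],
       [ 0.67267996, -0.50432556, -0.54144011],
       [-0.44148617,  0.31366111, -0.84065847]]), 't': array([-0.36076423, -0.30205224,  1.40384887])}
top {'intrinsics': array([[392.07915982,   0.        , 284.67748729],
       [  0.        , 392.07915982, 209.31493104],
       [  0.        ,   0.        ,   1.        ]]), 'R': array([[ 0.00385231, -0.99983943, -0.01750079],
       [-0.99565983, -0.00220765, -0.09304098],
       [ 0.0929874 ,  0.01778326, -0.99550846]]), 't': array([0.00666143, 0.58759764, 1.15361716])}
{'intrinsics': array([[325.1922621 ,   0.        , 275.818759  ],
       [  0.        , 325.1922621 , 212.56415015],
       [  0.        ,   0.        ,   1.        ]]), 'mount': array([[-1.05669484e-03, -9.50626655e-01, -3.10335055e-01,
         7.93027698e-02],
       [ 9.99999373e-01, -8.89710456e-04, -6.79625763e-04,
        -2.65846196e-04],
       [ 3.69962023e-04, -3.10335579e-01,  9.50626999e-01,
        -1.16731498e-01],
       [ 0.00000000e+00,  0.00000000e+00,  0.00000000e+00,
         1.00000000e+00]])}
```

View pics/scene0.png

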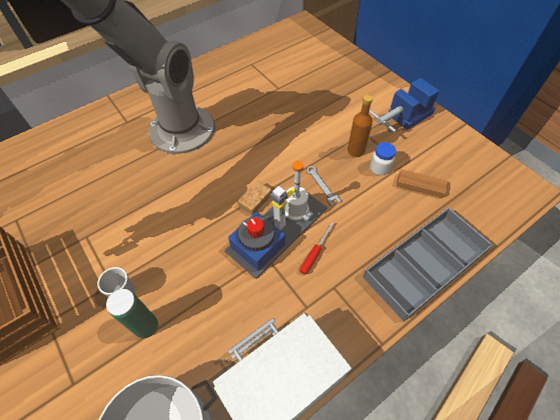

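View pics/top0.png

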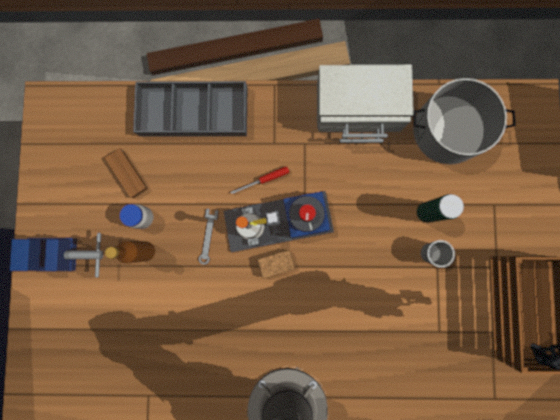

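The scene view shows the red knob at (256,227), the orange rod head at (298,166) and the pointer on its column between them. In the top view the knob is at (308,213) and the head at (243,222). Next I locate both, and the pointer.

```bash
cat > h.py <<'E'
import numpy as np,cv2
from station import *
def ray(n,u,v):
    c=calibration(n);K=c['intrinsics'];R=c['R'];t=c['t']
    d=R.T@np.linalg.solve(K,[u,v,1.]);return -R.T@t,d
def plane(n,u,v,z):
    o,d=ray(n,u,v);return o+d*(z-o[2])/d[2]
def tri(r1,r2):
    (a,d),(b,e)=r1,r2;s=np.linalg.lstsq(np.c_[d,-e],b-a,rcond=None)[0]
    p=a+s[0]*d;q=b+s[1]*e;return (p+q)/2,np.linalg.norm(p-q)
def proj(n,X):
    c=calibration(n);x=c['intrinsics']@(c['R']@X+c['t']);return x[:2]/x[2]
def cen(p,h0,h1,box,s0=150,v0=80):
    hsv=cv2.cvtColor(p,cv2.COLOR_RGB2HSV);H,S,V=[hsv[...,i].astype(int) for i in range(3)]
    m=((H>=h0)&(H<=h1) if h0<=h1 else (H>=h0)|(H<=h1))&(S>s0)&(V>v0)
    k=np.zeros_like(m);x0,y0,x1,y1=box;k[y0:y1,x0:x1]=1;m&=k
    n,l,st,c=cv2.connectedComponentsWithStats(m.astype(np.uint8))
    i=1+np.argmax(st[1:,4]);return c[i],st[i],l==i
E
python3 - <<'E'
from h import *
S=np.load('pics/scene0.npz');T=np.load('pics/top0.npz')
for nm,I,n,b in [('scene',S,'knob',(240,205,275,245)),('top',T,'knob',(292,198,325,230)),('scene',S,'rod',(285,155,312,180)),('top',T,'rod',(228,208,260,240))]:
    a=(168,4) if n=='knob' else (5,20)
    c,st,m=cen(I['p'],*a,b); print(nm,n,c,st, np.median(I['d'][m]))
    print(plane(nm,*c,.137 if n=='knob' else .22))
im=[cv2.resize(S['p'][140:260,220:340],(480,480),interpolation=cv2.INTER_CUBIC),cv2.resize(T['p'][180:260,220:340],(480,320),interpolation=cv2.INTER_CUBIC)]
cv2.imwrite('pics/c0.png',np.hstack([cv2.resize(im[0],(400,400)),cv2.copyMakeBorder(cv2.resize(im[1],(400,267)),0,133,0,0,0)])[:,:,::-1])
E
```

```text
scene knob [255.18532819 227.52895753] [247 218  17  20 259] 1.021525
[ 0.58060928 -0.05954886  0.137     ]
top knob [306.77297297 211.80540541] [299 205  17  16 185] 1.0704424
[ 0.57065414 -0.05380873  0.137     ]
scene rod [297.40540541 165.31531532] [292 160  12  12 111] 1.0077935
[0.5330838  0.11601871 0.22      ]
top rod [241.39215686 221.53921569] [236 217  12  10 102] 0.97546154
[0.53845088 0.11383484 0.22      ]
```

View pics/c0.png

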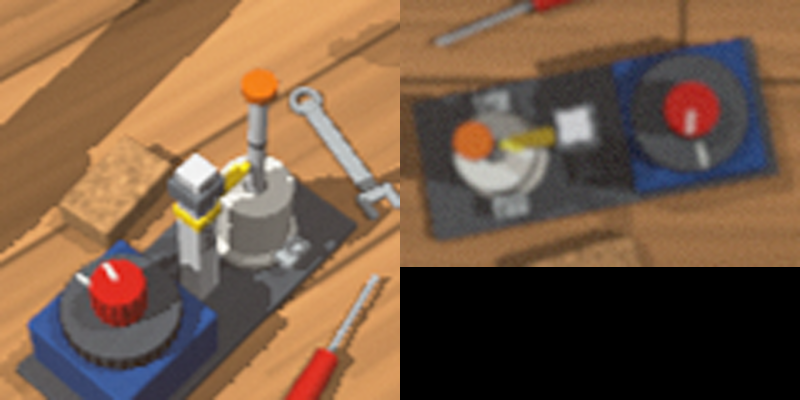

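```bash
cat >> h.py <<'E'
from scipy.spatial.transform import Rotation as Rn
def pose():
    o=get_obs();w,x,y,z=o['tool_rot'];return o,np.array(o['eef_pos']),Rn.from_quat([x,y,z,w]).as_matrix()
def rel(X):
    o,p,R=pose();return R.T@(np.array(X)-p)
E
python3 - <<'E'
from h import *
X,e=tri(ray('scene',297.4,165.3),ray('top',241.4,221.5));print(X,e)
K,e=tri(ray('scene',255.5,227),ray('top',307.3,212));print(K,e)
X2=X.copy();X2[2]=.30;print(rel(X2))
E
```

```text
[0.53789232 0.11251537 0.22738298] 0.0008027783644178766
[ 0.57184118 -0.05489873  0.12273848] 0.002069550007721664
[ 0.53990168 -0.57209644 -0.04370212]
```

>>> drive_tool:
  increments:
    - {"dz": -0.045,"claw": 0}
    - {"dx": 0.036,"dy": -0.038}
    - {"dx": 0.036,"dy": -0.038}
    - {"dx": 0.036,"dy": -0.038}
    - {"dx": 0.036,"dy": -0.038}
    - {"dx": 0.036,"dy": -0.038}
    - {"dx": 0.036,"dy": -0.038}
    - {"dx": 0.036,"dy": -0.038}
    - {"dx": 0.036,"dy": -0.038}
    - {"dx": 0.036,"dy": -0.038}
    - {"dx": 0.036,"dy": -0.038}
    - {"dx": 0.036,"dy": -0.038}
    - {"dx": 0.036,"dy": -0.038}
    - {"dx": 0.036,"dy": -0.038}
    - {"dx": 0.036,"dy": -0.038}
    - {"dx": 0.036,"dy": -0.038}
    - {}

```text
schema error: expected keys claw, dx, dy, dz, wx, wy, wz
```

```bash
python3 - <<'E'
from h import *
o,p,R=pose();print(o['t'],p,R.round(3).tolist(),np.round(o['q'],2),o['gripper_width'],o['contact_force'])
P,d=read_camera('wrist');np.savez('pics/w1.npz',p=P,d=d,pos=p,R=R)
cv2.imwrite('pics/w1.png',P[:,:,::-1]);print(rel([.538,.1125,.2274]))
E
```

```text
0.1 [ 0.25878015 -0.62287906  0.25539647] [[0.923, 0.384, -0.001], [0.384, -0.923, 0.002], [-0.0, -0.002, -1.0]] [ 1.07  0.48  0.02  1.56 -0.01  1.11 -0.08] 1.001667258008697 [-0.27534025 -0.88512607 -0.4193432 ]
[ 0.5400187  -0.57200821  0.02889827]
```

View pics/w1.png

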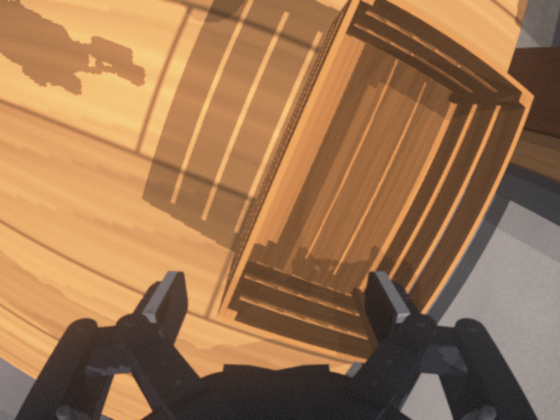

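The move was refused because every key is required. The picture therefore shows the start pose: the crate, with the finger pads at about (165,295) and (390,295).

>>> drive_tool:
  increments:
    - {"claw": 0,"dx": 0,"dy": 0,"dz": -0.045,"wx": 0,"wy": 0,"wz": 0}
    - {"claw": 0,"dx": 0.036,"dy": -0.038,"dz": 0,"wx": 0,"wy": 0,"wz": 0}
    - {"claw": 0,"dx": 0.036,"dy": -0.038,"dz": 0,"wx": 0,"wy": 0,"wz": 0}
    - {"claw": 0,"dx": 0.036,"dy": -0.038,"dz": 0,"wx": 0,"wy": 0,"wz": 0}
    - {"claw": 0,"dx": 0.036,"dy": -0.038,"dz": 0,"wx": 0,"wy": 0,"wz": 0}
    - {"claw": 0,"dx": 0.036,"dy": -0.038,"dz": 0,"wx": 0,"wy": 0,"wz": 0}
    - {"claw": 0,"dx": 0.036,"dy": -0.038,"dz": 0,"wx": 0,"wy": 0,"wz": 0}
    - {"claw": 0,"dx": 0.036,"dy": -0.038,"dz": 0,"wx": 0,"wy": 0,"wz": 0}
    - {"claw": 0,"dx": 0.036,"dy": -0.038,"dz": 0,"wx": 0,"wy": 0,"wz": 0}
    - {"claw": 0,"dx": 0.036,"dy": -0.038,"dz": 0,"wx": 0,"wy": 0,"wz": 0}
    - {"claw": 0,"dx": 0.036,"dy": -0.038,"dz": 0,"wx": 0,"wy": 0,"wz": 0}
    - {"claw": 0,"dx": 0.036,"dy": -0.038,"dz": 0,"wx": 0,"wy": 0,"wz": 0}
    - {"claw": 0,"dx": 0.036,"dy": -0.038,"dz": 0,"wx": 0,"wy": 0,"wz": 0}
    - {"claw": 0,"dx": 0.036,"dy": -0.038,"dz": 0,"wx": 0,"wy": 0,"wz": 0}
    - {"claw": 0,"dx": 0,"dy": 0,"dz": 0,"wx": 0,"wy": 0,"wz": 0}

```text
t: 2.02
eef_pos: [0.5023, 0.0171, 0.3013]
tool_rot: [-0.001, 0.98, 0.199, 0.0]
contact_force: [-0.0, 0.1, 0.7]
gripper_width: 0.001
grasp_force: 0.0
```

```bash
cat > look.py <<'E'
from h import *
import sys
o,p,R=pose();print(o['t'],p,R.round(3).tolist(),np.round(o['q'],2),round(o['gripper_width'],3),np.round(o['contact_force'],1))
P,d=read_camera('wrist');np.savez(f'pics/{sys.argv[1]}.npz',p=P,d=d,pos=p,R=R)
cv2.imwrite(f'pics/{sys.argv[1]}.png',P[:,:,::-1]);print(rel([.538,.1125,.2274]))
E
python3 look.py w2
```

```text
2.025 [0.50226692 0.01707034 0.30131974] [[0.921, 0.391, 0.0], [0.391, -0.921, 0.002], [0.001, -0.002, -1.0]] [ 0.24  0.18 -0.44  1.88  0.08  1.1  -1.41] 0.001 [-0.   0.1  0.7]
[ 0.07160909 -0.07655215  0.07364413]
```

View pics/w2.png

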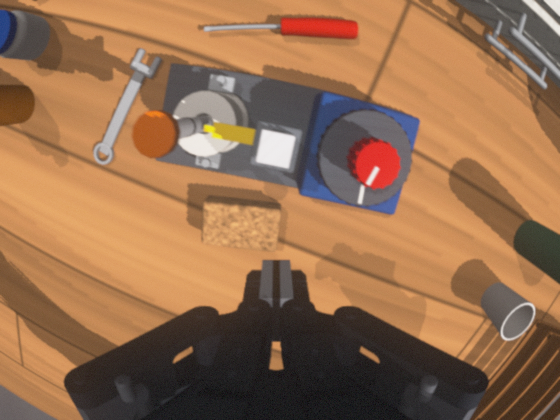

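The wrist view shows the rod head at (155,134), the knob top at (378,163), the column cap at (276,148) and the pointer at (230,132).

```bash
cat >> h.py <<'E'
def wray(f,u,v):
    c=calibration('wrist');K=c['intrinsics'];M=c['mount']
    a=np.array([u-K[0,2],v-K[1,2]])/K[0,0];th=np.hypot(*a)
    d=np.r_[np.sin(th)*a/max(th,1e-9),np.cos(th)]
    return f['pos']+f['R']@M[:3,3], f['R']@M[:3,:3]@d
def wplane(f,u,v,z):
    o,d=wray(f,u,v);return o+d*(z-o[2])/d[2]
E
python3 - <<'E'
from h import *
f=np.load('pics/w2.npz');P=f['p']
c,st,m=cen(P,5,14,(125,105,182,165));print(c,st,f['d'][m].min())
k,st2,m2=cen(P,170,4,(350,135,405,195));print(k,st2)
e=cv2.minEnclosingCircle(np.argwhere(m)[:,::-1].astype(np.float32));print(e)
for u,v in [c,e[0]]: print(tri(ray('top',241.4,221.5),wray(f,u,v)), tri(ray('scene',297.4,165.3),wray(f,u,v)))
e2=cv2.minEnclosingCircle(np.argwhere(m2)[:,::-1].astype(np.float32));print(e2)
print(wplane(f,*e2[0],.137),wplane(f,378,165,.137),wplane(f,276,148,.192))
h=tri(ray('top',241.4,221.5),wray(f,*c))[0];print('rel',rel(h))
E
```

```text
[153.46457607 133.3989547 ] [ 131  110   47   49 1722] 0.0
[375.29495991 161.90320733] [ 350  138   50   51 1746]
((154.34097290039062, 133.77223205566406), 24.613689422607422)
(array([0.53721726, 0.11144324, 0.23343428]), np.float64(0.0016210853379583466)) (array([0.53448607, 0.1146712 , 0.22233571]), np.float64(0.00026704994348259896))
(array([0.53713161, 0.11136693, 0.23246294]), np.float64(0.002112827787151746)) (array([0.53464728, 0.11417908, 0.22271123]), np.float64(0.0008526242370931439))
((373.5, 163.0), 26.575464248657227)
[ 0.56804903 -0.04955608  0.137     ] [ 0.56821041 -0.05429448  0.137     ] [0.55074798 0.03812709 0.192     ]
rel [ 0.07047588 -0.07588481  0.06760986]
```

>>> drive_tool:
  increments:
    - {"claw": 0,"dx": 0.035,"dy": -0.038,"dz": 0,"wx": 0,"wy": 0,"wz": 0}
    - {"claw": 0,"dx": 0.036,"dy": -0.038,"dz": 0,"wx": 0,"wy": 0,"wz": 0}
    - {"claw": 0,"dx": 0,"dy": 0,"dz": 0,"wx": 0,"wy": 0,"wz": 0}
    - {"claw": 0,"dx": 0,"dy": 0,"dz": 0.02,"wx": 0,"wy": 0,"wz": 0}
    - {"claw": 0,"dx": 0,"dy": 0,"dz": 0.01,"wx": 0,"wy": 0,"wz": 0}
    - {"claw": 0,"dx": 0,"dy": 0,"dz": 0,"wx": 0,"wy": 0,"wz": 0}

```text
t: 2.82
eef_pos: [0.5375, 0.1081, 0.2705]
tool_rot: [0.0, 0.981, 0.195, -0.001]
contact_force: [0.1, -0.0, 0.2]
gripper_width: 0.002
grasp_force: 0.0
```

```bash
python3 look.py w3; python3 - <<'E'
from h import *
f=np.load('pics/w3.npz')
c,st,m=cen(f['p'],5,14,(180,180,380,340));print(c,st)
cv2.imwrite('pics/w3c.png',f['p'][150:380,100:460,::-1])
E
```

```text
2.825 [0.53746466 0.10809973 0.27053313] [[0.924, 0.382, -0.002], [0.382, -0.924, -0.001], [-0.002, 0.0, -1.0]] [ 0.09  0.3  -0.48  1.82  0.16  1.07 -1.63] 0.002 [ 0.1 -0.   0.2]
[ 0.00157539 -0.0035881   0.04385997]
[261.28583129 251.11220311] [ 239  232   56   44 1221]
```

View pics/w3c.png

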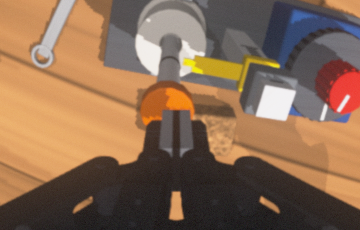

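The fingers stand over the head, which sits about 10 px left of their midline, so roughly 4 mm. I correct that and push.

>>> drive_tool:
  increments:
    - {"claw": 0,"dx": 0.0015,"dy": -0.0035,"dz": 0,"wx": 0,"wy": 0,"wz": 0}
    - {"claw": 0,"dx": 0,"dy": 0,"dz": 0.006,"wx": 0,"wy": 0,"wz": 0}
    - {"claw": 0,"dx": 0,"dy": 0,"dz": 0.005,"wx": 0,"wy": 0,"wz": 0}
    - {"claw": 0,"dx": 0,"dy": 0,"dz": 0.005,"wx": 0,"wy": 0,"wz": 0}
    - {"claw": 0,"dx": 0,"dy": 0,"dz": 0.005,"wx": 0,"wy": 0,"wz": 0}
    - {"claw": 0,"dx": 0,"dy": 0,"dz": 0.005,"wx": 0,"wy": 0,"wz": 0}

```text
t: 3.62
eef_pos: [0.5383, 0.1138, 0.2453]
tool_rot: [-0.0, 0.981, 0.196, 0.0]
contact_force: [-0.2, 0.6, 4.8]
gripper_width: -0.001
grasp_force: 2.1
```

```bash
sed -i 's/^print(rel/#/' look.py; python3 -c "
from h import *
o,p,R=pose();print(p,rel([.5371,.112,.2]),o['contact_force'])"
```

```text
[0.53832176 0.11375311 0.24532322] [-0.0018292   0.00114492  0.04532222] [-0.20262641  0.55711162  4.76722441]
```

>>> drive_tool:
  increments:
    - {"claw": 0,"dx": 0,"dy": 0,"dz": 0.005,"wx": 0,"wy": 0,"wz": 0}
    - {"claw": 0,"dx": 0,"dy": 0,"dz": 0.005,"wx": 0,"wy": 0,"wz": 0}
    - {"claw": 0,"dx": 0,"dy": 0,"dz": 0.005,"wx": 0,"wy": 0,"wz": 0}
    - {"claw": 0,"dx": 0,"dy": 0,"dz": 0.004,"wx": 0,"wy": 0,"wz": 0}

```text
t: 4.12
eef_pos: [0.5381, 0.1137, 0.226]
tool_rot: [-0.0, 0.981, 0.196, 0.0]
contact_force: [0.4, -0.4, 3.3]
gripper_width: -0.001
grasp_force: 2.0
```

>>> drive_tool:
  increments:
    - {"claw": 0,"dx": 0,"dy": 0,"dz": 0.002,"wx": 0,"wy": 0,"wz": 0}
    - {"claw": 0,"dx": 0,"dy": 0,"dz": 0.002,"wx": 0,"wy": 0,"wz": 0}

```text
t: 4.38
eef_pos: [0.5381, 0.1137, 0.2222]
tool_rot: [0.0, 0.981, 0.196, 0.0]
contact_force: [0.0, 0.6, 3.5]
gripper_width: 0.0
grasp_force: 2.0
```

>>> drive_tool:
  increments:
    - {"claw": 0,"dx": 0,"dy": 0,"dz": 0.002,"wx": 0,"wy": 0,"wz": 0}

```text
t: 4.5
eef_pos: [0.5381, 0.1136, 0.2203]
tool_rot: [0.0, 0.981, 0.196, 0.0]
contact_force: [-0.3, -0.5, 4.0]
gripper_width: 0.0
grasp_force: 2.0
```

>>> drive_tool:
  increments:
    - {"claw": 0,"dx": 0,"dy": 0,"dz": 0.002,"wx": 0,"wy": 0,"wz": 0}
    - {"claw": 0,"dx": 0,"dy": 0,"dz": 0.002,"wx": 0,"wy": 0,"wz": 0}

```text
t: 4.75
eef_pos: [0.5396, 0.1143, 0.2184]
tool_rot: [-0.0, 0.981, 0.196, 0.002]
contact_force: [-3.0, -0.7, 24.4]
gripper_width: -0.003
grasp_force: 11.9
```

>>> drive_tool:
  increments:
    - {"claw": 0,"dx": 0,"dy": 0,"dz": 0.002,"wx": 0,"wy": 0,"wz": 0}

```text
t: 4.88
eef_pos: [0.5407, 0.1147, 0.2182]
tool_rot: [0.0, 0.981, 0.195, 0.003]
contact_force: [-4.4, -1.3, 35.4]
gripper_width: -0.002
grasp_force: 17.1
```

>>> drive_tool:
  increments:
    - {"claw": 0,"dx": 0,"dy": 0,"dz": 0.001,"wx": 0,"wy": 0,"wz": 0}

```text
t: 5.0
eef_pos: [0.5412, 0.1149, 0.2182]
tool_rot: [0.0, 0.981, 0.196, 0.004]
contact_force: [-4.4, -2.2, 35.6]
gripper_width: 0.003
grasp_force: 17.9
```

The rod has bottomed: force rose to 35 N with no further travel at TCP z 0.218. Now I rise and go to the far side for an oblique look at the pointer and band.

>>> drive_tool:
  increments:
    - {"claw": 0,"dx": 0,"dy": 0,"dz": -0.01,"wx": 0,"wy": 0,"wz": 0}
    - {"claw": 0,"dx": 0,"dy": 0,"dz": -0.03,"wx": 0,"wy": 0,"wz": 0}
    - {"claw": 0,"dx": 0,"dy": 0,"dz": -0.025,"wx": 0,"wy": 0,"wz": 0}
    - {"claw": 0,"dx": 0.03,"dy": 0.032,"dz": 0,"wx": 0,"wy": 0,"wz": 0}
    - {"claw": 0,"dx": 0.03,"dy": 0.032,"dz": 0,"wx": 0,"wy": 0,"wz": 0}
    - {"claw": 0,"dx": 0.03,"dy": 0.032,"dz": 0,"wx": 0,"wy": 0,"wz": 0}
    - {"claw": 0,"dx": 0.03,"dy": 0.032,"dz": 0,"wx": 0,"wy": 0,"wz": 0}
    - {"claw": 0,"dx": 0,"dy": 0,"dz": 0,"wx": 0,"wy": 0,"wz": -10}
    - {"claw": 0,"dx": 0,"dy": 0,"dz": 0,"wx": 0,"wy": 0,"wz": -10}
    - {"claw": 0,"dx": 0,"dy": 0,"dz": 0,"wx": 0,"wy": 0,"wz": -10}
    - {"claw": 0,"dx": 0,"dy": 0,"dz": 0,"wx": 0,"wy": 0,"wz": -10}
    - {"claw": 0,"dx": 0,"dy": 0,"dz": 0,"wx": 0,"wy": 0,"wz": -10}
    - {"claw": 0,"dx": 0,"dy": 0,"dz": 0,"wx": 0,"wy": 0,"wz": -10}
    - {"claw": 0,"dx": 0,"dy": 0,"dz": 0,"wx": 0,"wy": 0,"wz": -10}
    - {"claw": 0,"dx": 0,"dy": 0,"dz": 0,"wx": 0,"wy": 0,"wz": -8}
    - {"claw": 0,"dx": 0,"dy": 0,"dz": 0,"wx": 10,"wy": 0,"wz": 0}
    - {"claw": 0,"dx": 0,"dy": 0,"dz": 0,"wx": 10,"wy": 0,"wz": 0}
    - {"claw": 0,"dx": 0,"dy": 0,"dz": 0,"wx": 0,"wy": 0,"wz": 0}

```text
t: 7.25
eef_pos: [0.6984, 0.0422, 0.2738]
tool_rot: [-0.113, 0.629, 0.757, -0.135]
contact_force: [-0.0, -0.2, -0.9]
gripper_width: 0.007
grasp_force: 0.0
```

```bash
python3 look.py w4; python3 -c "
from h import *
print(rel([.702,.041,.19]))"
```

```text
7.25 [0.69835816 0.04222038 0.27381268] [[-0.184, 0.922, -0.341], [0.983, 0.173, -0.062], [0.002, -0.347, -0.938]] [ 0.17  0.78 -0.64  1.14  0.36  1.7  -0.22] 0.007 [-0.  -0.2 -0.9]
[ 0.09855991 -0.11923741  0.09479868]
[-0.00192375  0.03262133  0.07902004]
```

>>> drive_tool:
  increments:
    - {"claw": 0,"dx": 0,"dy": 0.011,"dz": 0.026,"wx": 0,"wy": 0,"wz": 0}
    - {"claw": 0,"dx": 0,"dy": 0.011,"dz": 0.026,"wx": 0,"wy": 0,"wz": 0}
    - {"claw": 0,"dx": 0,"dy": 0.011,"dz": 0.026,"wx": 0,"wy": 0,"wz": 0}
    - {"claw": 0,"dx": 0,"dy": 0,"dz": 0,"wx": 0,"wy": 0,"wz": 0}

```text
t: 7.8
eef_pos: [0.7008, 0.0414, 0.1925]
tool_rot: [-0.111, 0.629, 0.757, -0.134]
contact_force: [0.3, 0.0, -0.1]
gripper_width: 0.0
grasp_force: 0.0
```

```bash
python3 look.py w5
```

```text
7.8 [0.70077323 0.04143139 0.19249454] [[-0.184, 0.923, -0.337], [0.983, 0.172, -0.063], [-0.0, -0.343, -0.939]] [ 0.18  0.84 -0.62  1.21  0.39  1.57 -0.24] 0.0 [ 0.3  0.  -0.1]
[ 0.09948942 -0.15033081  0.01932984]
```

View pics/w5.png

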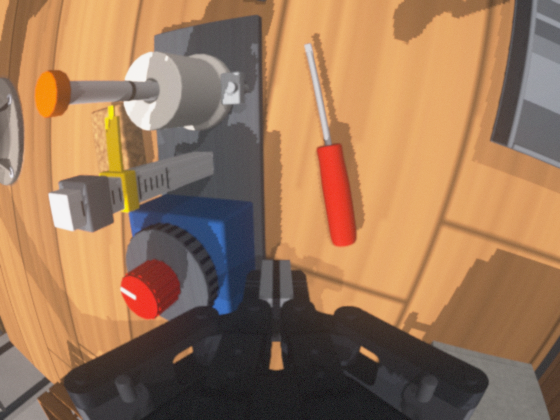

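The view shows the rod lying along row 91 from head (55,93) to bore (155,90), the dark band near (130,91), and the pointer tip at about (112,105). Now I measure them.

```bash
python3 - <<'E'
from h import *
f=np.load('pics/w5.npz');P=f['p']
g=cv2.cvtColor(P,cv2.COLOR_RGB2GRAY)
for r in range(80,104,2): print(r,g[r,100:160:1].tolist())
c,st,m=cen(P,22,34,(85,95,145,235),120,80);print(c,st)
for r in range(100,150,4): print(r,np.flatnonzero(m[r]))
cv2.imwrite('pics/w5c.png',cv2.resize(P[70:220,40:200],None,fx=4,fy=4,interpolation=cv2.INTER_CUBIC)[:,:,::-1])
E
```

```text
80 [172, 172, 171, 169, 168, 170, 168, 169, 165, 165, 164, 165, 162, 164, 164, 168, 165, 168, 166, 170, 172, 174, 171, 170, 176, 189, 199, 204, 201, 198, 208, 222, 232, 236, 236, 238, 239, 240, 239, 239, 239, 240, 241, 242, 239, 220, 168, 137, 136, 134, 125, 116, 106, 105, 109, 124, 146, 170, 182, 184]
82 [141, 138, 139, 138, 139, 141, 138, 139, 139, 140, 140, 140, 139, 139, 139, 141, 140, 141, 139, 139, 137, 141, 141, 138, 139, 139, 136, 136, 127, 110, 91, 87, 95, 113, 131, 141, 147, 152, 155, 154, 153, 151, 152, 155, 155, 146, 137, 140, 141, 140, 140, 135, 132, 130, 132, 129, 131, 147, 172, 183]
84 [137, 136, 139, 138, 138, 140, 137, 135, 138, 137, 137, 137, 137, 138, 139, 137, 138, 138, 138, 137, 138, 137, 137, 136, 136, 141, 138, 136, 138, 135, 122, 92, 76, 80, 92, 114, 130, 136, 136, 138, 140, 137, 140, 137, 139, 141, 138, 138, 139, 137, 135, 135, 139, 140, 138, 137, 137, 142, 154, 174]
86 [133, 133, 132, 133, 132, 134, 132, 135, 133, 134, 135, 132, 132, 130, 131, 135, 132, 134, 136, 132, 132, 135, 135, 133, 136, 136, 136, 135, 134, 133, 131, 117, 88, 72, 78, 95, 119, 129, 133, 
[... 2449 characters left out ...]
1, 126, 131, 145, 168, 205, 224, 225, 200, 187, 184, 183]
[119.07162347 162.71282401] [  99  105   40  108 1466]
100 []
104 []
108 [108 109 110 111 112 113]
112 [108 109 110 111 112 113]
116 [107 108 109 110 111 112 113 114]
120 [104 105 106 107 108 109 110 111 112 113 114 115 116 117]
124 [105 106 107 108 109 110 111 112 113 114 115 116 117]
128 [105 106 107 108 109 110 111 112 113 114 115 116 117 118]
132 [106 107 108 109 110 111 112 113 114 115 116 117 118]
136 [107 108 109 110 111 112 113 114 115 116 117 118 119]
140 [107 108 109 110 111 112 113 114 115 116 117 118 119]
144 [107 108 109 110 111 112 113 114 115 116 117 118 119 120]
148 [107 108 109 110 111 112 113 114 115 116 117 118 119]
```

View pics/w5c.png

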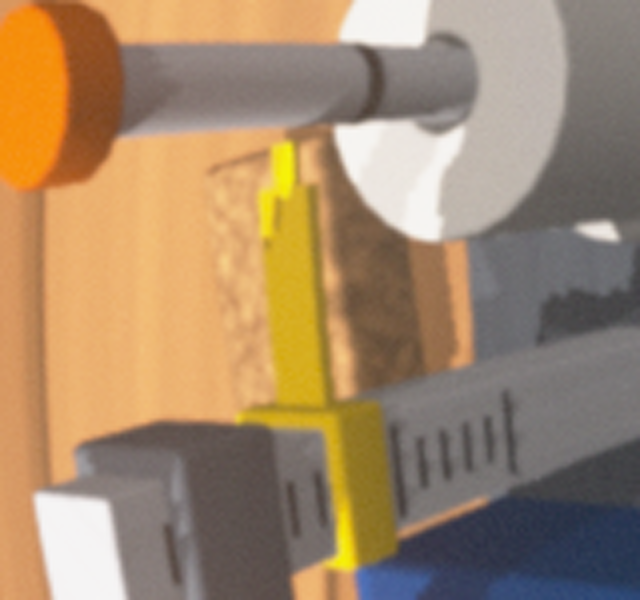

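The crop shows the band centred near px (133.7,90), the pointer tip block over columns 108–114 at rows 106–116, and the head's top face centred near (49,94).

```bash
cat > meas.py <<'E'
from h import *
from scipy.optimize import brentq
def cyl(o,d,a,r=.008):
    A=d[:2]@d[:2];q=o[:2]-a[:2];B=q@d[:2];C=q@q-r*r;D=B*B-A*C
    return o+d*(-B-np.sqrt(D))/A if D>0 else o+d*(-B/A)
def meas(f,head,band,tip,ys=np.array([-.18,.983])):
    bz=lambda a:np.mean([cyl(*wray(f,*b),a)[2] for b in band])
    g=lambda z:z-bz(wplane(f,*head,z))-.075
    out=[]
    for z in [brentq(g,.15,.24),.1934]:
        a=wplane(f,*head,z);b=bz(a)
        o,d=wray(f,*tip);n=np.array([ys[1],-ys[0]])   # stand x
        t=o+d*((a[:2]-o[:2])@n)/(d[:2]@n)
        out.append((z,b,t[2],(t[2]-b)*1000));print('axis',a.round(4),'top %.4f band %.4f tip %.4f diff %.1fmm'%out[-1],'tip offs',((t-a)[:2]@ys).round(4))
E
python3 - <<'E'
from meas import *
f=np.load('pics/w5.npz');P=f['p']
c,st,m=cen(P,4,16,(25,60,78,125),180,190);print(c,st)
R=P[...,0].astype(int);print([(r,R[r,30:76].tolist()) for r in (88,94,100)])
e=cv2.fitEllipse(max(cv2.findContours(m.astype(np.uint8),0,1)[0],key=len));print(e)
hs=[(49,94),e[0]]
for h in hs: meas(f,h,[(132.5,84),(133.5,87),(133.8,90),(133.6,92),(132.7,96)],(110.8,110))
print(wray(f,133,90)[0])
E
```

```text
[46.61434978 93.55605381] [ 35  71  22  47 223]
[(88, [212, 209, 207, 202, 216, 238, 244, 245, 245, 245, 245, 245, 245, 245, 245, 245, 245, 245, 245, 245, 245, 246, 246, 245, 245, 243, 222, 173, 149, 144, 143, 142, 141, 140, 138, 139, 138, 137, 139, 132, 127, 125, 126, 123, 122, 126]), (94, [212, 208, 204, 205, 225, 242, 245, 245, 245, 245, 245, 245, 245, 246, 246, 246, 245, 245, 246, 245, 246, 246, 246, 246, 245, 243, 224, 173, 149, 134, 134, 133, 136, 134, 134, 133, 131, 129, 129, 126, 123, 117, 119, 116, 120, 117]), (100, [210, 208, 203, 202, 222, 242, 245, 245, 245, 245, 245, 246, 246, 246, 246, 246, 246, 246, 246, 246, 246, 246, 246, 246, 245, 241, 211, 162, 134, 130, 132, 132, 132, 132, 131, 127, 126, 125, 121, 120, 115, 113, 113, 114, 120, 134])]
((45.67197036743164, 94.30213928222656), (21.47671890258789, 46.6081428527832), 1.1138451099395752)
axis [0.5266 0.1123 0.1837] top 0.1837 band 0.1087 tip 0.1274 diff 18.8mm tip offs -0.0147
axis [0.543  0.1135 0.1934] top 0.1934 band 0.1253 tip 0.1418 diff 16.5mm tip offs -0.0135
axis [0.5328 0.1127 0.1899] top 0.1899 band 0.1149 tip 0.1328 diff 17.9mm tip offs -0.0142
axis [0.5388 0.1132 0.1934] top 0.1934 band 0.1210 tip 0.1381 diff 17.1mm tip offs -0.0138
[0.7252967  0.12736368 0.30204193]
```

Pointer minus band is about 17.5 mm, so roughly 2.2 rad clockwise. I level the tool, pre-rotate counter-clockwise and go above the knob with the claw open.

>>> drive_tool:
  increments:
    - {"claw": 0,"dx": 0,"dy": 0,"dz": -0.04,"wx": -10,"wy": 0,"wz": 0}
    - {"claw": 0,"dx": 0,"dy": 0,"dz": -0.03,"wx": -10,"wy": 0,"wz": 0}
    - {"claw": 0.075,"dx": 0,"dy": 0,"dz": 0,"wx": 0,"wy": 0,"wz": -10}
    - {"claw": 0.075,"dx": 0,"dy": 0,"dz": 0,"wx": 0,"wy": 0,"wz": -10}
    - {"claw": 0.075,"dx": 0,"dy": 0,"dz": 0,"wx": 0,"wy": 0,"wz": -10}
    - {"claw": 0.075,"dx": 0,"dy": 0,"dz": 0,"wx": 0,"wy": 0,"wz": -10}
    - {"claw": 0.075,"dx": 0,"dy": 0,"dz": 0,"wx": 0,"wy": 0,"wz": -10}
    - {"claw": 0.075,"dx": 0,"dy": 0,"dz": 0,"wx": 0,"wy": 0,"wz": -10}
    - {"claw": 0.075,"dx": 0,"dy": 0,"dz": 0,"wx": 0,"wy": 0,"wz": 0}

```text
t: 8.98
eef_pos: [0.7212, 0.0457, 0.2631]
tool_rot: [0.002, 0.17, 0.985, 0.0]
contact_force: [-0.4, -0.2, -0.4]
gripper_width: 0.879
grasp_force: 0.0
```

```bash
python3 - <<'E'
from h import *
o,p,R=pose();print(p,R.round(3).tolist(),np.round(o['q'],2),rel([.568,-.055,.23]))
print(Rn.from_matrix(R.T@np.array([[R[0,0],R[1,0],0],[R[1,0],-R[0,0],0],[0,0,-1]]).T).as_rotvec(degrees=True))
E
```

```text
[0.72115794 0.04569822 0.26307567] [[-0.942, 0.335, 0.003], [0.335, 0.942, 0.0], [-0.003, 0.001, -1.0]] [ 0.39  0.71 -0.91  1.37  0.56  1.32  0.7 ] [ 0.11074294 -0.1461811   0.03253573]
[7.97461336e-02 1.74185623e-01 1.21218727e-04]
```

>>> drive_tool:
  increments:
    - {"claw": 0.075,"dx": 0.037,"dy": -0.0487,"dz": 0,"wx": 0,"wy": 0,"wz": 0}
    - {"claw": 0.075,"dx": 0.037,"dy": -0.0487,"dz": 0,"wx": 0,"wy": 0,"wz": 0}
    - {"claw": 0.075,"dx": 0.037,"dy": -0.0487,"dz": 0,"wx": 0,"wy": 0,"wz": 0}
    - {"claw": 0.075,"dx": 0,"dy": 0,"dz": 0.02,"wx": 0,"wy": 0,"wz": 0}
    - {"claw": 0.075,"dx": 0,"dy": 0,"dz": 0,"wx": 0,"wy": 0,"wz": 0}

```text
t: 9.6
eef_pos: [0.5672, -0.0554, 0.2407]
tool_rot: [-0.0, 0.17, 0.985, -0.0]
contact_force: [0.1, 0.8, 0.5]
gripper_width: 0.878
grasp_force: 0.0
```

```bash
python3 look.py w6; python3 - <<'E'
from h import *
f=np.load('pics/w6.npz');P=f['p'];o,p,R=pose();print(np.round(o['q'],2))
c,st,m=cen(P,170,4,(150,150,420,400));print(c,st)
for r in range(st[1],st[1]+st[3],6):
    x=np.flatnonzero(m[r]);print(r,x.min(),x.max(), end='; ')
x=[wplane(f,u,v,.137) for u,v in [(np.flatnonzero(m[r])[i],r) for r in range(st[1]+4,st[1]+st[3]-3,2) for i in (0,-1)]]
x=np.array(x)[:,:2];A=np.c_[2*x,np.ones(len(x))];s=np.linalg.lstsq(A,(x**2).sum(1),rcond=None)[0];print(s[:2],np.sqrt(s[2]+s[:2]@s[:2]))
print(rel([*s[:2],.137]),rel([.568,-.055,.137]))
E
```

```text
9.6 [ 0.56716758 -0.05539832  0.24068959] [[-0.942, 0.336, -0.0], [0.336, 0.942, -0.001], [-0.0, -0.001, -1.0]] [ 0.74  0.5  -1.    1.78  0.47  1.12  0.81] 0.878 [0.1 0.8 0.5]
[0.08400961 0.14710686 0.01403181]
[ 0.74  0.5  -1.    1.78  0.47  1.12  0.81]
[279.45679012 220.03174603] [ 248  186   63   66 2835]
186 271 271; 192 264 296; 198 256 300; 204 254 305; 210 251 307; 216 250 310; 222 250 309; 228 250 309; 234 253 306; 240 255 301; 246 263 296; [ 0.56573636 -0.05247842] 0.022442699193076458
[0.00289725 0.00077365 0.10440173] [-7.79723930e-05 -8.48224792e-04  1.04403168e-01]
```

View pics/w6.png

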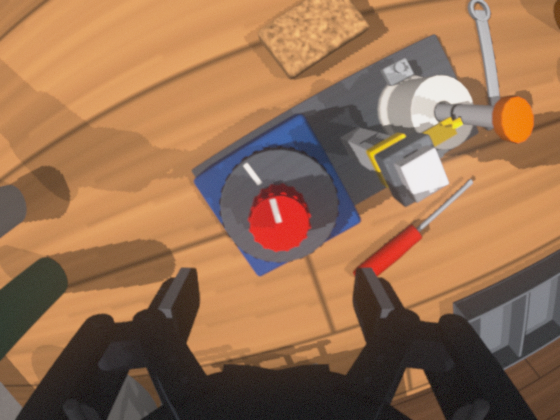

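The wrist view shows the knob centred at (279,221), midway between the fingers (columns ~277), with the ring's white line at (252,173). I descend with a 60 mm opening and close.

>>> drive_tool:
  increments:
    - {"claw": 0.06,"dx": 0.0015,"dy": 0,"dz": 0.02,"wx": 0,"wy": 0,"wz": 0}
    - {"claw": 0.06,"dx": 0,"dy": 0,"dz": 0.02,"wx": 0,"wy": 0,"wz": 0}
    - {"claw": 0.06,"dx": 0,"dy": 0,"dz": 0.03,"wx": 0,"wy": 0,"wz": 0}
    - {"claw": 0.06,"dx": 0,"dy": 0,"dz": 0.02,"wx": 0,"wy": 0,"wz": 0}
    - {"claw": 0.06,"dx": 0,"dy": 0,"dz": 0.012,"wx": 0,"wy": 0,"wz": 0}
    - {"claw": 0.06,"dx": 0,"dy": 0,"dz": 0,"wx": 0,"wy": 0,"wz": 0}

```text
t: 10.4
eef_pos: [0.5659, -0.0543, 0.1381]
tool_rot: [-0.001, 0.169, 0.986, 0.0]
contact_force: [0.5, -0.7, 0.1]
gripper_width: 0.7
grasp_force: 0.0
```

>>> drive_tool:
  increments:
    - {"claw": 0.03,"dx": 0,"dy": 0,"dz": 0,"wx": 0,"wy": 0,"wz": 0}
    - {"claw": 0.03,"dx": 0,"dy": 0,"dz": 0,"wx": 0,"wy": 0,"wz": 0}
    - {"claw": 0.03,"dx": 0,"dy": 0,"dz": 0,"wx": 0,"wy": 0,"wz": 0}
    - {"claw": 0.03,"dx": 0,"dy": 0,"dz": 0,"wx": 0,"wy": 0,"wz": 0}
  newtons: 30

```text
t: 10.9
eef_pos: [0.5671, -0.0534, 0.14]
tool_rot: [0.001, 0.168, 0.986, 0.001]
contact_force: [-0.2, 6.4, 6.9]
gripper_width: 0.504
grasp_force: 31.8
```

```bash
cat > st.py <<'E'
from h import *
o,p,R=pose();print(o['t'],p,'yaw',np.degrees(np.arctan2(R[1,0],R[0,0])),np.round(o['q'],2),o['contact_force'],o['torque'],o['gripper_width'])
E
python3 st.py
```

```text
10.9 [ 0.56713174 -0.05343317  0.14002455] yaw 160.60065863456413 [ 0.67  0.62 -0.92  1.87  0.6   0.95  0.71] [-0.22962557  6.41674152  6.87457515] [ 1.10542323 -0.09108204 -0.01866924] 0.5040495440323102
```

>>> drive_tool:
  increments:
    - {"claw": 0.03,"dx": 0,"dy": 0,"dz": -0.001,"wx": 0,"wy": 0,"wz": 5}
    - {"claw": 0.03,"dx": 0,"dy": 0,"dz": 0,"wx": 0,"wy": 0,"wz": 8}
    - {"claw": 0.03,"dx": 0,"dy": 0,"dz": 0,"wx": 0,"wy": 0,"wz": 8}
    - {"claw": 0.03,"dx": 0,"dy": 0,"dz": 0,"wx": 0,"wy": 0,"wz": 8}
    - {"claw": 0.03,"dx": 0,"dy": 0,"dz": 0,"wx": 0,"wy": 0,"wz": 0}

```text
t: 11.52
eef_pos: [0.5676, -0.0527, 0.1402]
tool_rot: [0.001, 0.41, 0.912, 0.002]
contact_force: [5.3, 6.8, -4.8]
gripper_width: 0.509
grasp_force: 32.2
```

```bash
python3 st.py; python3 look.py w7
```

```text
11.525 [ 0.56756532 -0.05266168  0.1401825 ] yaw 131.56080330165517 [ 0.59  0.57 -0.8   1.87  0.51  0.91  0.27] [ 5.28470473  6.79661927 -4.79300151] [ 1.52634053 -1.12900173 -0.10321519] 0.5086241076838176
11.525 [ 0.56756532 -0.05266168  0.1401825 ] [[-0.663, 0.748, 0.004], [0.748, 0.663, 0.003], [-0.0, 0.004, -1.0]] [ 0.59  0.57 -0.8   1.87  0.51  0.91  0.27] 0.509 [ 5.3  6.8 -4.8]
[ 0.14307956  0.08800722 -0.0868853 ]
```

>>> drive_tool:
  increments:
    - {"claw": 0.03,"dx": 0,"dy": 0,"dz": 0,"wx": 0,"wy": 0,"wz": 9}
    - {"claw": 0.03,"dx": 0,"dy": 0,"dz": 0,"wx": 0,"wy": 0,"wz": 9}
    - {"claw": 0.03,"dx": 0,"dy": 0,"dz": 0,"wx": 0,"wy": 0,"wz": 9}
    - {"claw": 0.03,"dx": 0,"dy": 0,"dz": 0,"wx": 0,"wy": 0,"wz": 9}
    - {"claw": 0.03,"dx": 0,"dy": 0,"dz": 0,"wx": 0,"wy": 0,"wz": 9}
    - {"claw": 0.03,"dx": 0,"dy": 0,"dz": 0,"wx": 0,"wy": 0,"wz": 9}
    - {"claw": 0.03,"dx": 0,"dy": 0,"dz": 0,"wx": 0,"wy": 0,"wz": 9}
    - {"claw": 0.03,"dx": 0,"dy": 0,"dz": 0,"wx": 0,"wy": 0,"wz": 9}
    - {"claw": 0.03,"dx": 0,"dy": 0,"dz": 0,"wx": 0,"wy": 0,"wz": 9}
    - {"claw": 0.03,"dx": 0,"dy": 0,"dz": 0,"wx": 0,"wy": 0,"wz": 9}
    - {"claw": 0.03,"dx": 0,"dy": 0,"dz": 0,"wx": 0,"wy": 0,"wz": 0}
    - {"claw": 0.03,"dx": 0,"dy": 0,"dz": 0,"wx": 0,"wy": 0,"wz": 0}

```text
t: 13.08
eef_pos: [0.5701, -0.0528, 0.1403]
tool_rot: [0.0, 0.935, 0.355, 0.004]
contact_force: [12.8, 5.5, -12.1]
gripper_width: 0.501
grasp_force: 32.8
```

```bash
python3 st.py
```

```text
13.075 [ 0.57007133 -0.05279936  0.14025347] yaw 41.64017605083911 [ 0.33  0.48 -0.44  1.89  0.27  0.82 -1.1 ] [ 12.78142594   5.49033606 -12.05551754] [ 1.3890688  -2.92189253 -0.08830567] 0.5013946933561115
```

>>> drive_tool:
  increments:
    - {"claw": 0.062,"dx": 0,"dy": 0,"dz": 0,"wx": 0,"wy": 0,"wz": 0}
    - {"claw": 0.062,"dx": 0,"dy": 0,"dz": 0,"wx": 0,"wy": 0,"wz": 0}
    - {"claw": 0.062,"dx": 0,"dy": 0,"dz": 0,"wx": 0,"wy": 0,"wz": 0}
    - {"claw": 0.062,"dx": 0,"dy": 0,"dz": -0.02,"wx": 0,"wy": 0,"wz": 0}
    - {"claw": 0.062,"dx": 0,"dy": 0,"dz": -0.04,"wx": 0,"wy": 0,"wz": 0}
    - {"claw": 0.03,"dx": 0,"dy": 0,"dz": -0.04,"wx": 0,"wy": 0,"wz": 0}
    - {"claw": 0,"dx": 0.053,"dy": 0.0055,"dz": 0,"wx": 0,"wy": 0,"wz": 0}
    - {"claw": 0,"dx": 0.053,"dy": 0.0055,"dz": 0,"wx": 0,"wy": 0,"wz": 0}
    - {"claw": 0,"dx": 0.053,"dy": 0.0055,"dz": 0,"wx": 0,"wy": 0,"wz": 0}
    - {"claw": 0,"dx": 0,"dy": 0,"dz": 0,"wx": 0,"wy": 0,"wz": -10}
    - {"claw": 0,"dx": 0,"dy": 0,"dz": 0,"wx": 0,"wy": 0,"wz": -10}
    - {"claw": 0,"dx": 0,"dy": 0,"dz": 0,"wx": 0,"wy": 0,"wz": -10}
    - {"claw": 0,"dx": 0,"dy": 0,"dz": 0,"wx": 0,"wy": 0,"wz": -10}
    - {"claw": 0,"dx": 0,"dy": 0,"dz": 0,"wx": 0,"wy": 0,"wz": -10}
    - {"claw": 0,"dx": 0,"dy": 0,"dz": 0.02,"wx": 0,"wy": 0,"wz": -9}
    - {"claw": 0,"dx": 0,"dy": 0,"dz": 0.02,"wx": 8,"wy": 0,"wz": 0}
    - {"claw": 0,"dx": 0,"dy": 0,"dz": 0.0,"wx": 8,"wy": 0,"wz": 0}
    - {"claw": 0,"dx": 0,"dy": 0,"dz": 0.0,"wx": 8,"wy": 0,"wz": 0}
    - {"claw": 0,"dx": 0,"dy": 0,"dz": 0,"wx": 0,"wy": 0,"wz": 0}

```text
t: 15.45
eef_pos: [0.6963, 0.039, 0.1972]
tool_rot: [-0.134, 0.625, 0.752, -0.161]
contact_force: [0.2, 0.1, 0.2]
gripper_width: -0.002
grasp_force: 0.0
```

```bash
python3 st.py; python3 - <<'E'
from h import *
print(rel([.702,.041,.17]))
E
```

```text
15.45 [0.6963174  0.03895261 0.19715862] yaw 100.56575195430591 [ 0.16  0.87 -0.6   1.17  0.37  1.65 -0.23] [0.16735671 0.09551516 0.16241859] [ 0.1112249  -0.38615163  0.02153254] -0.0024143850816303945
[0.0009561  0.01655069 0.02234357]
```

>>> drive_tool:
  increments:
    - {"claw": 0,"dx": 0,"dy": 0.015,"dz": 0.022,"wx": 0,"wy": 0,"wz": 0}
    - {"claw": 0,"dx": 0,"dy": 0,"dz": 0,"wx": 0,"wy": 0,"wz": 0}

```text
t: 15.7
eef_pos: [0.6993, 0.0385, 0.1711]
tool_rot: [-0.133, 0.625, 0.752, -0.161]
contact_force: [-0.5, -0.8, -1.0]
gripper_width: -0.002
grasp_force: 0.0
```

```bash
python3 look.py w8; python3 - <<'E'
from meas import *
f=np.load('pics/w8.npz');P=f['p']
c,st,m=cen(P,4,16,(5,50,90,130),180,190);print(c,st)
print(cv2.fitEllipse(max(cv2.findContours(m.astype(np.uint8),0,1)[0],key=len)))
g=cv2.cvtColor(P,cv2.COLOR_RGB2GRAY);print(cyl.__name__)
for r in range(72,112,2):
    print(r,g[r,90:170:1].tolist() if r%4==0 else '')
c,st,m=cen(P,22,34,(75,90,170,235),120,80);print(c,st)
for r in range(96,130,2): print(r,np.flatnonzero(m[r])[[0,-1]] if m[r].any() else '')
cv2.imwrite('pics/w8c.png',cv2.resize(P[60:210,0:200],None,fx=4,fy=4,interpolation=cv2.INTER_CUBIC)[:,:,::-1])
E
```

```text
15.7 [0.6992792  0.03848972 0.17113883] [[-0.184, 0.897, -0.402], [0.983, 0.167, -0.076], [-0.001, -0.409, -0.912]] [ 0.15  0.89 -0.59  1.18  0.39  1.62 -0.23] -0.002 [-0.5 -0.8 -1. ]
[ 0.10220438 -0.1551523   0.00928766]
[32.94761905 88.79047619] [ 23  67  18  48 210]
((31.532697677612305, 90.7990493774414), (16.606157302856445, 46.46535873413086), 179.99844360351562)
cyl
72 [194, 194, 193, 192, 191, 192, 190, 191, 192, 191, 191, 189, 187, 187, 186, 189, 187, 192, 191, 194, 194, 191, 189, 188, 186, 186, 181, 182, 181, 181, 182, 182, 182, 192, 223, 241, 243, 244, 244, 244, 243, 244, 244, 244, 244, 244, 244, 244, 244, 244, 244, 244, 244, 240, 217, 190, 178, 172, 169, 167, 171, 175, 182, 181, 184, 184, 186, 184, 185, 183, 184, 185, 185, 186, 186, 185, 184, 185, 183, 184]
74 
76 [157, 160, 158, 156, 155, 156, 156, 156, 156, 156, 159, 156, 156, 155, 155, 156, 155, 157, 159, 158, 159, 154, 159, 160, 160, 156, 155, 155, 152, 147, 136, 123, 120, 125, 133, 142, 153, 181, 204, 214, 212, 212, 215, 221, 221, 223, 219, 222, 226, 230, 230, 228, 221, 198, 163, 146, 142, 141, 142, 142, 135, 113, 10
[... 2906 characters left out ...]
, 183, 185, 183, 182]
106 
108 [189, 189, 192, 189, 191, 191, 190, 185, 177, 162, 155, 160, 161, 161, 165, 176, 176, 171, 171, 166, 165, 169, 176, 176, 170, 163, 169, 173, 191, 201, 190, 175, 170, 160, 151, 196, 237, 244, 243, 239, 234, 232, 231, 232, 231, 231, 231, 231, 231, 232, 231, 231, 231, 233, 237, 241, 243, 244, 242, 237, 210, 188, 184, 184, 183, 185, 185, 187, 184, 182, 185, 184, 182, 184, 185, 184, 182, 185, 186, 185]
110 
[129.00196721 158.65377049] [ 109  101   39  108 1525]
96 
98 
100 
102 [119 123]
104 [118 123]
106 [118 123]
108 [119 123]
110 [118 124]
112 [116 126]
114 [115 127]
116 [115 127]
118 [115 128]
120 [115 127]
122 [116 129]
124 [116 128]
126 [116 129]
128 [116 129]
```

View pics/w8c.png

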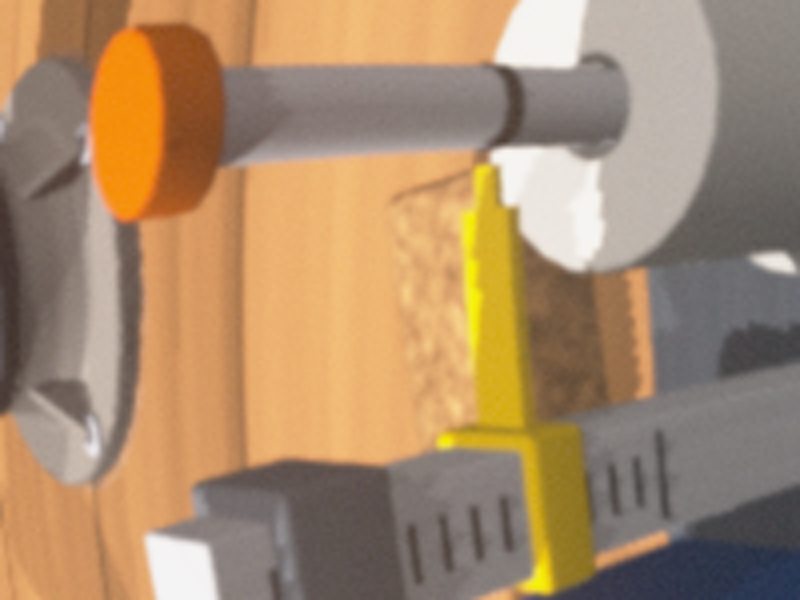

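The crop shows the pointer tip now at px (121,103) and the band at about (128.5,86), curving to (122.6,96) at the rod's near edge. They are nearly level.

```bash
python3 - <<'E'
from meas import *
f=np.load('pics/w8.npz')
B=[(127.7,80),(128.4,84),(128.5,88),(126.9,92)]
h=(31.5,90.8)
for hh in [(31.5,90.8),(32.5,90.8)]: meas(f,hh,B,(121,103))
for b in B: print(cyl(*wray(f,*b),np.array([.537,.1125]))[2])
o,d=wray(f,121,103);print(o,d)
# ellipse of 3D band for a few axis guesses; silhouette check
E
```

```text
axis [0.5325 0.1128 0.1902] top 0.1902 band 0.1152 tip 0.1165 diff 1.3mm tip offs -0.0125
axis [0.5397 0.1133 0.1934] top 0.1934 band 0.1214 tip 0.1223 diff 0.9mm tip offs -0.0121
axis [0.5308 0.1127 0.1888] top 0.1888 band 0.1138 tip 0.1151 diff 1.3mm tip offs -0.0126
axis [0.5413 0.1134 0.1934] top 0.1934 band 0.1227 tip 0.1236 diff 0.9mm tip offs -0.0119
0.11841225167982225
0.11893819251608898
0.11893475042137808
0.11965460504654599
[0.73142961 0.12586784 0.27751359] [-0.76991942 -0.09933494 -0.63036232]
```

```bash
python3 - <<'E'
from meas import *
from scipy.optimize import least_squares
F={n:np.load(f'pics/{n}.npz') for n in('w5','w8')}
E={}
for n,cols,(r0,rm,r1) in [('w5',range(82,104,3),(70,90,112)),('w8',range(70,112,4),(65,86,108))]:
    g=cv2.GaussianBlur(F[n]['p'].astype(np.float32),(0,0),.7)
    up=[];lo=[]
    for c in cols:
        G=np.abs(np.diff(g[:,c],axis=0)).sum(1)
        def pk(a,b):
            k=a+np.argmax(G[a:b]);w=G[k-2:k+3];return (w@np.arange(k-2,k+3))/w.sum()+.5
        up.append(pk(r0,rm-4));lo.append(pk(rm+4,r1))
    print(n,np.round(up,1),np.round(lo,1));E[n]=(list(cols),up,lo)
def dist(f,u,v,a):
    o,d=wray(f,u,v);d=d[:2]/np.hypot(*d[:2]);q=a-o[:2];return d[0]*q[1]-d[1]*q[0]
for ns in (['w5'],['w8'],['w5','w8']):
    def res(a):
        return np.array([v for n in ns for c,u,l in zip(*E[n]) for v in (abs(dist(F[n],c,u,a))-.008,abs(dist(F[n],c,l,a))-.008)])
    s=least_squares(res,[.537,.1125]);a=s.x;print(ns,a,np.abs(s.fun).mean()*1e3)
    for n,B,t in [('w5',[(132.5,84),(133.5,87),(133.8,90),(133.6,92),(132.7,96)],(110.8,108)),('w8',[(127.7,80),(128.4,84),(128.5,88),(126.9,92)],(121,103))]:
        z=[cyl(*wray(F[n],*b),a)[2] for b in B]
        o,d=wray(F[n],*t);nn=np.array([.983,.18]);T=o+d*((a-o[:2])@nn)/(d[:2]@nn)
        print(n,np.round(z,4),'tip',T[2].round(4),'diff mm',1e3*(T[2]-np.mean(z)),'off',(T[:2]-a)@[-.18,.983])
E
```

```text
w5 [80.4 80.3 80.3 80.2 80.2 80.2 80.3 80.2] [102.4 102.3 102.2 102.1 102.  101.4 101.3 107.7]
w8 [75.9 75.8 75.7 75.7 75.7 75.7 75.6 75.7 75.6 75.6 75.7] [ 99.4  99.2  99.   98.3  98.3  98.1  97.9  97.4  97.3  97.1 104.4]
['w5'] [0.53727855 0.1132367 ] 0.6437392699984229
w5 [0.1194 0.1195 0.1195 0.1195 0.1193] tip 0.1366 diff mm 17.189343688802566 off -0.012603710519326038
w8 [0.1192 0.1194 0.1191 0.1196] tip 0.1204 diff mm 1.044994084164308 off -0.012325226393430158
['w8'] [0.53764103 0.11319772] 0.5802205680748243
w5 [0.1197 0.1198 0.1198 0.1199 0.1197] tip 0.1369 diff mm 17.141459460978712 off -0.012513849930196221
w8 [0.1195 0.1197 0.1195 0.1199] tip 0.1207 diff mm 1.025854055182157 off -0.012240122246835485
['w5', 'w8'] [0.53739516 0.1132085 ] 0.6031758618127497
w5 [0.1195 0.1196 0.1196 0.1197 0.1194] tip 0.1367 diff mm 17.174469716963667 off -0.012559301128476951
w8 [0.1193 0.1195 0.1192 0.1197] tip 0.1205 diff mm 1.037989464826139 off -0.012282308780102308
```

Both views agree: pointer minus band was 17.2 mm and is now about 0.9 mm, so roughly 6.5° more clockwise. Back to the knob.

>>> drive_tool:
  increments:
    - {"claw": 0.06,"dx": 0,"dy": 0,"dz": -0.04,"wx": 0,"wy": 0,"wz": 0}
    - {"claw": 0.06,"dx": 0,"dy": 0,"dz": -0.03,"wx": -8,"wy": 0,"wz": 0}
    - {"claw": 0.06,"dx": 0,"dy": 0,"dz": 0,"wx": -8,"wy": 0,"wz": 0}
    - {"claw": 0.06,"dx": 0,"dy": 0,"dz": 0,"wx": -8,"wy": 0,"wz": 0}
    - {"claw": 0.06,"dx": 0,"dy": 0,"dz": 0,"wx": 0,"wy": 0,"wz": 0}

```text
t: 16.38
eef_pos: [0.7268, 0.0436, 0.2395]
tool_rot: [0.001, 0.639, 0.769, -0.0]
contact_force: [-0.1, -0.5, 0.4]
gripper_width: 0.702
grasp_force: 0.0
```

```bash
python3 st.py; python3 - <<'E'
from h import *
o,p,R=pose();print(rel([.569,-.053,.138]),R.round(3).tolist())
E
```

```text
16.375 [0.72684616 0.0435711  0.23953262] yaw 100.5658344949984 [ 0.26  0.67 -0.66  1.39  0.42  1.23 -0.25] [-0.138044   -0.47883458  0.38094677] [-0.04014684  0.04158363  0.02386309] 0.7021474662688442
[-0.06577627 -0.17296796  0.10151763] [[-0.183, 0.983, 0.001], [0.983, 0.183, -0.002], [-0.002, 0.001, -1.0]]
```

>>> drive_tool:
  increments:
    - {"claw": 0.06,"dx": -0.0164,"dy": -0.0432,"dz": 0,"wx": 0,"wy": 0,"wz": 0}
    - {"claw": 0.06,"dx": -0.0164,"dy": -0.0432,"dz": 0,"wx": 0,"wy": 0,"wz": 0}
    - {"claw": 0.06,"dx": -0.0164,"dy": -0.0432,"dz": 0,"wx": 0,"wy": 0,"wz": 0}
    - {"claw": 0.06,"dx": -0.0164,"dy": -0.0432,"dz": 0,"wx": 0,"wy": 0,"wz": 0}
    - {"claw": 0.06,"dx": 0,"dy": 0,"dz": 0.025,"wx": 0,"wy": 0,"wz": 0}
    - {"claw": 0.06,"dx": 0,"dy": 0,"dz": 0,"wx": 0,"wy": 0,"wz": 0}

```text
t: 17.12
eef_pos: [0.5703, -0.0521, 0.2119]
tool_rot: [-0.001, 0.639, 0.769, -0.001]
contact_force: [-0.2, -0.6, 0.4]
gripper_width: 0.697
grasp_force: 0.0
```

```bash
python3 look.py w9; python3 - <<'E'
from h import *
print(rel([.569,-.053,.138]))
f=np.load('pics/w9.npz');P=f['p']
c,st,m=cen(P,170,4,(150,150,420,400));print(c,st)
for r in range(st[1]+10,st[1]+st[3],10):
    x=np.flatnonzero(m[r]);print(r,x.min(),x.max(),wplane(f,(x.min()+x.max())/2,r,.137))
E
```

```text
17.125 [ 0.57034556 -0.05214738  0.21193509] [[-0.183, 0.983, -0.003], [0.983, 0.183, -0.0], [0.001, -0.003, -1.0]] [ 0.54  0.45 -0.72  1.81  0.34  1.01 -0.13] 0.697 [-0.2 -0.6  0.4]
[ 0.16722248 -0.00271425 -0.01440895]
[-0.00122387 -0.00247761  0.07486245]
[273.75436711 232.56355818] [ 239  193   71   77 3721]
203 252 296 [ 0.56423322 -0.02931344  0.137     ]
213 247 303 [ 0.5660056  -0.03555908  0.137     ]
223 242 306 [ 0.56658105 -0.04216052  0.137     ]
233 241 307 [ 0.5677924  -0.04879494  0.137     ]
243 242 306 [ 0.56903296 -0.05559349  0.137     ]
253 246 302 [ 0.57030628 -0.0625757   0.137     ]
263 256 292 [ 0.57161621 -0.06976287  0.137     ]
```

>>> drive_tool:
  increments:
    - {"claw": 0.06,"dx": -0.001,"dy": -0.0015,"dz": 0.02,"wx": 0,"wy": 0,"wz": 0}
    - {"claw": 0.06,"dx": 0,"dy": 0,"dz": 0.025,"wx": 0,"wy": 0,"wz": 0}
    - {"claw": 0.06,"dx": 0,"dy": 0,"dz": 0.018,"wx": 0,"wy": 0,"wz": 0}
    - {"claw": 0.06,"dx": 0,"dy": 0,"dz": 0.009,"wx": 0,"wy": 0,"wz": 0}
    - {"claw": 0.06,"dx": 0,"dy": 0,"dz": 0,"wx": 0,"wy": 0,"wz": 0}
    - {"claw": 0.03,"dx": 0,"dy": 0,"dz": 0,"wx": 0,"wy": 0,"wz": 0}
    - {"claw": 0.03,"dx": 0,"dy": 0,"dz": 0,"wx": 0,"wy": 0,"wz": 0}
    - {"claw": 0.03,"dx": 0,"dy": 0,"dz": 0,"wx": 0,"wy": 0,"wz": 0}
    - {"claw": 0.03,"dx": 0,"dy": 0,"dz": -0.001,"wx": 0,"wy": 0,"wz": 0}

```text
t: 18.3
eef_pos: [0.569, -0.0529, 0.1417]
tool_rot: [-0.0, 0.639, 0.769, -0.0]
contact_force: [-2.1, 0.3, -5.2]
gripper_width: 0.502
grasp_force: 31.2
```

```bash
python3 st.py
```

```text
18.3 [ 0.56895716 -0.05288125  0.14167888] yaw 100.56032034616061 [ 0.5   0.53 -0.67  1.87  0.42  0.88 -0.2 ] [-2.11508033  0.27304383 -5.20579031] [ 0.07536096  0.27848364 -0.03779644] 0.5019264102210973
```

>>> drive_tool:
  increments:
    - {"claw": 0.03,"dx": 0,"dy": 0,"dz": 0,"wx": 0,"wy": 0,"wz": 3}
    - {"claw": 0.03,"dx": 0,"dy": 0,"dz": 0,"wx": 0,"wy": 0,"wz": 3.5}
    - {"claw": 0.03,"dx": 0,"dy": 0,"dz": 0,"wx": 0,"wy": 0,"wz": 0}
    - {"claw": 0.03,"dx": 0,"dy": 0,"dz": 0,"wx": 0,"wy": 0,"wz": 0}

```text
t: 18.8
eef_pos: [0.5691, -0.0528, 0.1416]
tool_rot: [-0.0, 0.681, 0.732, -0.0]
contact_force: [-4.0, -0.4, 1.4]
gripper_width: 0.502
grasp_force: 31.7
```

```bash
python3 st.py
```

```text
18.8 [ 0.56913017 -0.05283072  0.14159632] yaw 94.12059490062438 [ 0.48  0.53 -0.65  1.87  0.41  0.88 -0.29] [-4.03660886 -0.36998218  1.40843148] [0.01903798 0.97269614 0.0256972 ] 0.5020421253766868
```

>>> drive_tool:
  increments:
    - {"claw": 0.062,"dx": 0,"dy": 0,"dz": 0,"wx": 0,"wy": 0,"wz": 0}
    - {"claw": 0.062,"dx": 0,"dy": 0,"dz": 0,"wx": 0,"wy": 0,"wz": 0}
    - {"claw": 0.062,"dx": 0,"dy": 0,"dz": 0,"wx": 0,"wy": 0,"wz": 0}
    - {"claw": 0.062,"dx": 0,"dy": 0,"dz": -0.02,"wx": 0,"wy": 0,"wz": 0}
    - {"claw": 0.062,"dx": 0,"dy": 0,"dz": -0.04,"wx": 0,"wy": 0,"wz": 0}
    - {"claw": 0.062,"dx": 0,"dy": 0,"dz": -0.04,"wx": 0,"wy": 0,"wz": -6}
    - {"claw": 0,"dx": 0.0164,"dy": 0.0375,"dz": 0,"wx": 0,"wy": 0,"wz": 0}
    - {"claw": 0,"dx": 0.0164,"dy": 0.0375,"dz": 0,"wx": 0,"wy": 0,"wz": 0}
    - {"claw": 0,"dx": 0.0164,"dy": 0.0375,"dz": 0,"wx": 0,"wy": 0,"wz": 0}
    - {"claw": 0,"dx": 0.0164,"dy": 0.0375,"dz": 0,"wx": 0,"wy": 0,"wz": 0}
    - {"claw": 0,"dx": 0,"dy": 0,"dz": 0.02,"wx": 8,"wy": 0,"wz": 0}
    - {"claw": 0,"dx": 0,"dy": 0,"dz": 0.02,"wx": 8,"wy": 0,"wz": 0}
    - {"claw": 0,"dx": 0,"dy": 0.01,"dz": 0.02,"wx": 8,"wy": 0,"wz": 0}
    - {"claw": 0,"dx": 0,"dy": 0.01,"dz": 0.01,"wx": 0,"wy": 0,"wz": 0}
    - {"claw": 0,"dx": 0,"dy": 0,"dz": 0,"wx": 0,"wy": 0,"wz": 0}

```text
t: 20.68
eef_pos: [0.7121, 0.0393, 0.1664]
tool_rot: [-0.133, 0.628, 0.75, -0.159]
contact_force: [0.0, -0.5, 0.8]
gripper_width: 0.001
grasp_force: 0.0
```

```bash
python3 look.py w10; python3 - <<'E'
from meas import *
f=np.load('pics/w10.npz');P=f['p'];g=cv2.cvtColor(P,cv2.COLOR_RGB2GRAY)
for r in range(66,112,3): print(r,g[r,100:150].tolist())
c,st,m=cen(P,22,34,(75,80,180,235),120,80);print(c,st)
for r in range(st[1],st[1]+26,2): print(r,np.flatnonzero(m[r])[[0,-1]])
T,_=read_camera('top');cv2.imwrite('pics/top1.png',T[:,:,::-1]);T0=np.load('pics/top0.npz')['p']
# ring white line, before/after in top view (outside knob radius)
for I in (T0,T):
    s=I[200:245,285:335].astype(int);w=(s.min(2)>105)&(s.max(2)-s.min(2)<40);ys,xs=np.nonzero(w);print('ring',len(xs),xs.mean()+285,ys.mean()+200,ys.min()+200,ys.max()+200)
E
```

```text
20.675 [0.71208047 0.03928666 0.16643606] [[-0.175, 0.9, -0.399], [0.985, 0.16, -0.07], [0.001, -0.405, -0.914]] [ 0.15  0.92 -0.59  1.14  0.39  1.63 -0.23] 0.001 [ 0.  -0.5  0.8]
[ 0.10270798 -0.16919418  0.00984341]
66 [193, 194, 192, 190, 189, 187, 185, 185, 180, 179, 179, 182, 202, 232, 242, 244, 244, 244, 244, 244, 244, 244, 244, 244, 244, 244, 244, 244, 242, 224, 193, 188, 186, 187, 184, 187, 185, 185, 185, 188, 185, 186, 186, 186, 183, 187, 186, 186, 182, 186]
69 [192, 193, 192, 189, 187, 186, 184, 183, 182, 181, 184, 208, 236, 243, 243, 244, 244, 244, 244, 244, 244, 244, 244, 244, 244, 244, 244, 243, 239, 209, 188, 186, 185, 187, 187, 189, 184, 184, 183, 184, 186, 183, 186, 184, 185, 186, 186, 185, 186, 183]
72 [194, 193, 190, 189, 188, 185, 184, 183, 181, 186, 215, 240, 244, 244, 244, 244, 244, 244, 244, 244, 244, 244, 244, 244, 244, 244, 244, 242, 227, 199, 185, 185, 185, 188, 185, 184, 183, 187, 184, 185, 186, 185, 185, 183, 185, 185, 187, 185, 186, 187]
75 [194, 191, 190, 189, 187, 186, 183, 180, 187, 210, 239, 243, 244, 244, 244, 244, 244, 244, 244, 244, 243, 244, 244, 2
[... 2793 characters left out ...]
3, 238, 242, 236, 211, 191, 186, 186, 187, 185, 186, 185, 185, 185, 187, 185, 185, 183, 185, 187, 185]
111 [172, 180, 190, 198, 202, 183, 172, 166, 144, 148, 194, 232, 242, 242, 235, 232, 232, 232, 232, 232, 231, 231, 231, 230, 231, 232, 234, 237, 240, 243, 244, 244, 244, 239, 208, 186, 185, 184, 185, 186, 185, 183, 184, 184, 185, 188, 183, 186, 184, 184]
[113.74730022 159.35565155] [  95  103   37  105 1389]
103 [104 105]
105 [103 107]
107 [103 108]
109 [103 108]
111 [103 108]
113 [103 109]
115 [100 111]
117 [100 111]
119 [100 112]
121 [100 112]
123 [101 112]
125 [101 113]
127 [101 113]
ring 22 310.40909090909093 226.1818181818182 223 229
ring 148 331.6081081081081 211.6283783783784 200 232
```

```bash
python3 - <<'E'
from meas import *
f=np.load('pics/w10.npz')
B=[(110,81),(111.2,84),(111.5,87),(111.3,90),(110.6,93)]
c,st,m=cen(f['p'],4,16,(0,50,75,130),180,190);e=cv2.fitEllipse(max(cv2.findContours(m.astype(np.uint8),0,1)[0],key=len));print(e)
meas(f,e[0],B,(105.5,107))
for f,B,t in [(f,B,(105.5,107)),(np.load('pics/w8.npz'),[(127.7,80),(128.4,84),(128.5,88),(126.9,92)],(121.2,104))]:
  for a in ([.5374,.1132],[.5354,.1132]):
    a=np.array(a);z=[cyl(*wray(f,*b),a)[2] for b in B];o,d=wray(f,*t);nn=np.array([.983,.18]);T=o+d*((a-o[:2])@nn)/(d[:2]@nn)
    print(np.round(z,4),T[2].round(4),1e3*(T[2]-np.mean(z)),(T[:2]-a)@[-.18,.983])
# ring line: world angle in w6 (before) & w9/w10
for n,box in [('w6',(235,155,275,195)),('w9',(200,150,350,300)),('w10',(80,150,260,330))]:
    f=np.load(f'pics/{n}.npz');P=f['p'].astype(int);w=((P.min(2)>150)&(P.max(2)-P.min(2)<35)).astype(np.uint8)
    q,l,s,c=cv2.connectedComponentsWithStats(w)
    for i in range(1,q):
        if s[i,4]>8 and box[0]<c[i][0]<box[2] and box[1]<c[i][1]<box[3]:
            X=wplane(f,*c[i],.1);print(n,c[i],s[i,4],X,'r',np.hypot(*(X[:2]-[.569,-.053])))
E
```

```text
((16.31416893005371, 94.58782196044922), (14.805110931396484, 46.5024528503418), 0.46027693152427673)
axis [0.5323 0.1128 0.1903] top 0.1903 band 0.1153 tip 0.1159 diff 0.6mm tip offs -0.0141
axis [0.5402 0.1133 0.1934] top 0.1934 band 0.1214 tip 0.1217 diff 0.3mm tip offs -0.0136
[0.1193 0.1192 0.1193 0.1194 0.1195] 0.1197 0.3622384337008122 -0.013880527266609839
[0.1178 0.1177 0.1178 0.1178 0.1179] 0.1182 0.4242236797932092 -0.014138516537061548
[0.1193 0.1195 0.1193 0.1197] 0.1203 0.8800070723596759 -0.013025930528033414
[0.1176 0.1178 0.1175 0.118 ] 0.1187 0.9744802929298191 -0.013289651139935604
w6 [251.76315789 173.19736842] 152 [ 0.53291851 -0.06391426  0.1       ] r 0.037696086925853016
w9 [286.36842105 228.125     ] 152 [ 0.57894519 -0.05749982  0.1       ] r 0.010915824732858828
w9 [225.64285714 225.23214286] 168 [ 0.53347061 -0.06367594  0.1       ] r 0.03709869285496197
w10 [122.15555556 298.06666667] 45 [ 0.52950956 -0.09174066  0.1       ] r 0.05532028372104122
```

Pointer and band agree within about 0.4 mm across three measurements, and the ring's line showed less than 1 mm of shift. Handing in.

```bash
python3 -c "
from station import *
print(hand_in())"
```

```text
the job is handed in; nothing more can be done
None
```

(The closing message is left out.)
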